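# Forceps out of the covered instrument tray

## Task

Lift the lid straight up off the steel instrument tray and set it down right way up on the bare worktop beside it. Then take the forceps (not the spatula) out of the tray and lay them flat in the kidney dish, and put the lid back fully home on the tray. Put things down without dropping them, leave the spatula lying in its rests, and do not disturb the lens case, eye pad pack and cotton bud tub.

Things in the scene. Friction and masses are not known exactly. Their poses are not given: they have to be found in the camera images.
- tray: fixed steel instrument tray. Origin: centre of the underside, on the worktop; y along its length, z up. Flange 104 (x) x 152 (y) x 6 mm; on it a lip, outside 81 x 131 mm at the foot, 77 x 127 at the top, 14 mm above the worktop. Inside, rest bars across x at y = -33 and +33 mm (8 mm thick) have slots 17.5 mm wide at x = -22 and +22 mm; slot floors at z = 32, teeth to z = 37.5 mm
- lid: loose deep steel lid, 160 g, outside 92 (x) x 142 (y) mm, inside 86 x 136, 45 mm tall plus handle, open below. Starts on the tray round the lip, rim on the flange, origin 6 mm above the tray's; must rise about 40 mm to clear the instruments. Fits either way round. Origin: centre of the lower rim's plane; y along its length, z up
- lid_grip (a point): middle of the lid's strap handle, a bar 12 mm wide (lid x), 72 mm long (lid y) and 10 mm thick, 71 mm above the lid's lower rim (26 mm above the lid's top face; open space under the bar)
- forceps: straight steel forceps with two legs, 14 (x) x 115 (y) x 9 (z) mm, 20 g, lying under the lid in one slot pair of the tray, along the tray's y. Origin: centre of the underside; y along their length, z up. Grasp across x at the middle
- spatula: steel lens spatula, one flat handle 9 mm wide and 6 mm thick with a thin neck and small round paddle, 109 mm long along y, 25 g, in the tray's other slot pair; stays there. Origin: on the underside near the middle; z up
- dish: loose steel kidney dish, 104 (x) x 200 (y) x 33 mm high, 190 g, bean-shaped, on the worktop. Origin: centre of the underside; y along its length, z up. Inner floor 4 mm above its underside; a clear flat strip for a long thing runs along y, 120 mm long, centred on x = -10 mm, y = 0
- lens_case: contact lens case with two screw caps, 36 (x) x 72 (y) x 18 mm, bystander. Origin: centre of the underside
- eye_pad_pack: flat sealed pack, 55 (x) x 95 (y) x 8 mm, bystander. Origin: centre of the underside
- cotton_buds: round clear tub of cotton buds, 77 mm across and 80 mm tall, bystander. Origin: centre of the underside

How it is judged:
On the way, in this order (a step that is already met when the one before it is completed fails the run):
1. the lid stands right way up on the worktop, clear of the tray, let go (height (world z) of lid below 0.005 m and angle between lid's own z axis and vertical below 0.05 rad and horizontal distance between lid and tray above 0.09 m and contact force between lid and the fingers below 0.1 N), for 0.2 s.
2. the forceps lie flat in the kidney dish, let go (x of forceps in the frame of dish between -0.045 and 0.035 m and y of forceps in the frame of dish between -0.04 and 0.04 m and z of forceps in the frame of dish below 0.018 m and angle between the y axis of forceps and the z axis of dish, either way round above 1.35 rad and contact force between forceps and the fingers below 0.1 N), for 0.2 s.
At the end, for the whole second after the job is handed in: Lid fully home and level on the tray (rim within 2 mm of the flange, centred within 8 mm, in line); forceps flat in the upright dish (within 13 degrees, middle within 40 mm of the dish's along its length, under 18 mm high); spatula within 12 mm of its start; all at rest (horizontal distance between lid and tray below 0.008 m and z of lid in the frame of tray below 0.008 m and angle between lid's own z axis and vertical below 0.03 rad and angle between the y axis of lid and the y axis of tray, either way round below 0.12 rad and x of forceps in the frame of dish between -0.045 and 0.035 m and y of forceps in the frame of dish between -0.04 and 0.04 m and z of forceps in the frame of dish below 0.018 m and angle between the y axis of forceps and the z axis of dish, either way round above 1.35 rad and angle between dish's own z axis and vertical below 0.05 rad and distance of spatula from where it was at the start of the episode below 0.012 m and linear speed of each of lid, forceps below 0.02 m/s); the robot touches nothing.
It fails at once if the lid is dropped (falls free by more than about 25 mm) (linear speed of lid above 0.7 m/s and contact force between lid and the fingers below 0.05 N).
It fails at once if the forceps are dropped (fall free by more than about 25 mm) (linear speed of forceps above 0.7 m/s and contact force between forceps and the fingers below 0.05 N).
It fails at once if a bystander is pushed more than 30 mm (distance of any of lens_case, eye_pad_pack, cotton_buds from where it was at the start of the episode above 0.03 m).
It also fails if it takes over 72 s, if anything falls off the work surface, if the arm or the gripper's body presses on something with over 40 N, if the wrist force passes 120 N, or if a joint passes its speed limit or range.

## Robot

A 6-joint arm with a two-finger parallel gripper is mounted at the origin on a cart in front of the work surface, level with it; the furniture and walls round the work are solid. World frame = base frame: x ahead of the robot, y to its left, z up, the work surface at z = 0. Lengths are in m, angles in rad, forces in N, time in s.
With the tool pointing down it reaches from about 0.325 to 0.775 m from the base axis. Payload 5.5 kg.
Tool frame: the origin (TCP) lies between the finger pads; the fingertips stand 8 mm ahead of it and the grasp point (between the pads) lies 11 mm behind it (tcp_to_tips is the distance from the TCP to the fingertips, in m); z points along the fingers, y is the direction in which the jaws open and shut (so a half turn about z gives the same grasp; the last joint's range is limited). The gripper opens to 88 mm and grips with 3 to 60 N. Pads are 20 mm wide; open, the fingers measure 115 mm over their backs; the gripper's body (75 mm by 178 mm) begins 61 mm behind the grasp point.
Start: joints at [1.226, 0.091, 1.231, -0, 1.82, -0.057], TCP at [0.17, 0.575, 0.231] pointing down, gripper open.
Joint ranges: [-2.87, 2.87], [-0.86, 2.18], [0.17, 2.46], [-1.51, 4.65], [0.06, 2.69], [-2.65, 2.65]. Speed limits (rad/s): [2.57, 2.57, 3.01, 3.14, 3.14, 3.14].

## Interface

Orientations are given as a unit quaternion [w, x, y, z].
In Python, from bench import * gives the robot as it stands. Calls block until the motion is done:
- move_to(position, orientation): joint-space move of the TCP to a pose.
- move_l(position, speed=0.15, orientation=None): straight line of the TCP; orientation=None keeps the orientation; speed is the mean speed in m/s.
- movej(angles): joint-space move.
- gripper_open() and close(): open the fingers fully, or close them until they stop; the grip force is fixed at half the most.
- hold(seconds).
- inverse_kinematics(position, orientation): joint angles nearest the present ones, or None.
- state(): the state.
- get_image(name): name is "scene" or "top" or "wrist"; returns a dict with "frame" (400x640x3 uint8, blue, green, red), "depth" (400x640 float32, m along the optical axis (not along the pixel's ray), 0 where there is no reading), "camera_matrix" (3x3 intrinsics, pixels), "view" (4x4, takes a point from world to camera coordinates). Camera axes: x right, y up, looking along -z (the intrinsics and any distortion apply to the point x, -y, -z); pixel columns grow to the right and rows downward; lengths in m; the calibration is good to about 2 mm. A picture is of the moment at which its call begins.
A pose or a line that the arm cannot do raises IKError and nothing moves.
- job_done(): hands the job in, once; it reports no verdict.
The state is a dict: "time": time; "joint_pos": joint angles; "dq": joint speeds; "joint_torque": joint torques, N m; "ee_pos": TCP position; "ee_rot": TCP orientation; "ft_force": force on the tool from outside, world axes, zero at the start; "moment": the same for the moment, N m; "finger_gap": finger opening in m.
Only numpy, scipy, OpenCV 4.12 (cv2) and the standard library are available. Lean on these libraries where they do the work, as an engineer would, in place of code of your own. Each camera call takes 0.05 s, during which the arm holds its last target. There are 200 camera calls.

## Working session

There is one attempt and no reset: what is moved stays moved. The work goes in short steps, each a Python script; the robot and the scene stay as the last script left them, time stands still between calls to the robot, and variables do not carry over. Pictures are saved under pics/ and viewed, about 8 in all and at most 12, crops included, and the job is handed in when it is done.

```bash
mkdir -p pics; cat > h.py <<'E'
from bench import *
import numpy as np, cv2
def snap(n,f=None):
    im=get_image(n)
    if f: cv2.imwrite('pics/'+f,im['frame'])
    return im
def cloud(im):
    K=np.array(im['camera_matrix']);V=np.array(im['view']);d=im['depth']
    v,u=np.mgrid[0:d.shape[0],0:d.shape[1]]
    p=np.stack([(u-K[0,2])/K[0,0]*d,-(v-K[1,2])/K[1,1]*d,-d,np.ones_like(d)],-1)
    w=p@np.linalg.inv(V).T
    w=w[...,:3]; w[d==0]=np.nan
    return w
def q(yaw): # tool down, jaw (y) axis: at yaw 0 tool x=+x, y=-y
    return [0,float(np.cos(yaw/2)),float(np.sin(yaw/2)),0]
E
python3 - <<'E'
from h import *
im=snap('top','top1.png'); snap('scene','scene1.png')
np.save('top.npy',cloud(im))
s=state();print(s['ee_pos'],s['ee_rot'],s['time'],s['finger_gap'])
print(np.linalg.inv(im['view'])[:3],im['camera_matrix'])
E
```

```text
[0.1702218  0.57508862 0.22962538] [-1.79941758e-04  1.43400766e-01  9.89664311e-01 -8.59759026e-04] 0.1 0.08745650854597942
[[-0.14221462  0.96446464 -0.22267234  0.45101215]
 [-0.98981533 -0.14001499  0.02571807  0.14233102]
 [-0.0063733   0.22406198  0.97455406  0.90983358]] [[453.92461278   0.         316.60232151]
 [  0.         453.92461278 207.13042413]
 [  0.           0.           1.        ]]
```

View pics/top1.png

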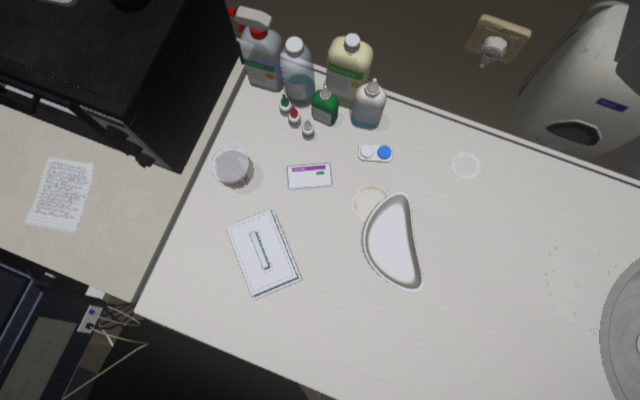

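View pics/scene1.png

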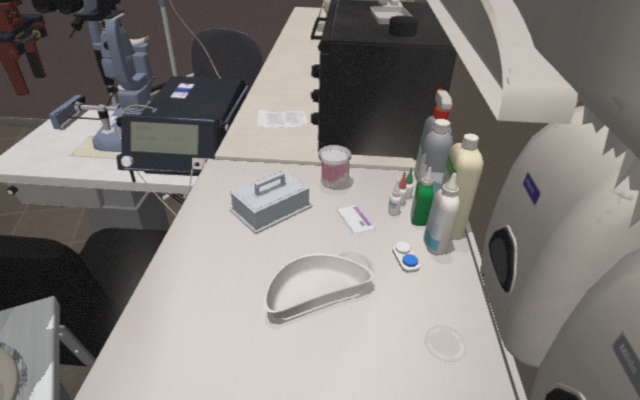

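Top view: the lid is at about px (263,253) with its handle at (259,250). The dish is at (394,243), straight side to the right, with the tub at (232,168), pad pack at (310,176) and lens case at (375,153). Next I'll measure from depth.

```bash
cat > m.py <<'E'
from h import *
w=np.load('top.npy')
def reg(u0,u1,v0,v1,zlo,zhi,name):
    p=w[v0:v1,u0:u1].reshape(-1,3);p=p[(p[:,2]>zlo)&(p[:,2]<zhi)]
    if len(p)<5: print(name,len(p));return
    (c,s,a)=cv2.minAreaRect(p[:,:2].astype(np.float32))
    print(name,len(p),'c',np.round(c,4),'size',np.round(s,3),'ang',round(a,1),'zmed',np.median(p[:,2]).round(4)); return p
reg(210,310,200,305,.042,.060,'lidtop')
reg(210,310,200,305,.065,.095,'handle')
reg(350,435,185,300,.022,.045,'dishrim')
reg(350,435,185,300,.012,.045,'dish12')
reg(365,425,195,290,.0,.009,'floor')
reg(285,335,160,192,.005,.02,'pad')
reg(355,397,142,163,.008,.03,'lens')
reg(205,258,145,190,.06,.1,'tub')
reg(300,345,220,260,-.02,.02,'bench')
for (u,v) in [(250,210),(140,312),(240,60),(330,395),(180,240),(160,280),(330,240),(340,330)]: print((u,v),w[v,u].round(3))
for v in (243,):
  for u in range(355,430,5): print(u,w[v,u].round(4))
E
python3 m.py
```

```text
lidtop 3339 c [0.5769 0.2377] size [0.143 0.092] ang 14.4 zmed 0.0513
handle 262 c [0.5762 0.2376] size [0.071 0.012] ang 14.6 zmed 0.0807
dishrim 870 c [ 0.5608 -0.0114] size [0.104 0.199] ang 88.9 zmed 0.0307
dish12 1219 c [ 0.5608 -0.0114] size [0.104 0.199] ang 88.9 zmed 0.0289
floor 2486 c [ 0.5666 -0.0285] size [0.122 0.194] ang 80.5 zmed 0.0015
pad 913 c [0.7251 0.1255] size [0.091 0.054] ang 89.1 zmed 0.0076
lens 489 c [ 0.7551 -0.0187] size [0.071 0.036] ang 77.4 zmed 0.0158
tub 1239 c [0.7491 0.2744] size [0.076 0.076] ang 1.8 zmed 0.0815
bench 1795 c [0.5915 0.1169] size [0.09  0.081] ang 81.7 zmed -0.0008
(250, 210) [ 0.673  0.255 -0.002]
(140, 312) [ 0.5    0.491 -0.001]
(240, 60) [1.005 0.237 0.018]
(330, 395) [ 0.297  0.145 -0.   ]
(180, 240) [0.631 0.402 0.001]
(160, 280) [ 0.557  0.449 -0.003]
(330, 240) [ 0.588  0.101 -0.002]
(340, 330) [ 0.411  0.108 -0.002]
355 [ 0.5744  0.052  -0.0013]
360 [0.5726 0.0423 0.0011]
365 [0.5675 0.0357 0.0292]
370 [5.699e-01 2.220e-02 1.000e-04]
375 [ 5.685e-01  1.220e-02 -4.000e-04]
380 [0.5666 0.0027 0.0031]
385 [nan nan nan]
390 [ 0.5637 -0.0171  0.0033]
395 [ 0.5626 -0.0275  0.0008]
400 [ 0.5611 -0.0374  0.0013]
405 [ 5.598e-01 -4.770e-02 -5.000e-04]
410 [ 0.5571 -0.0553  0.0104]
415 [ 0.5532 -0.0603  0.0314]
420 [ 0.5559 -0.0784 -0.0038]
425 [ 0.5543 -0.0882 -0.0027]
```

```bash
cat >> h.py <<'E'
A=np.deg2rad(14.5); LID=np.array([.5766,.2376]); U=np.array([np.cos(A),np.sin(A)]); PARK=LID-.167*U
def fmt(): 
    s=state(); print('t',round(s['time'],2),'pos',s['ee_pos'].round(4),'gap',round(float(s['finger_gap']),4),'F',np.round(s['ft_force'],1),'j6',round(float(s['joint_pos'][5]),2))
def P(xy,z): return [float(xy[0]),float(xy[1]),float(z)]
E
python3 - <<'E'
from h import *
for y in (A,A+np.pi):
    for p in (P(LID,.15),P(LID,.066),P(PARK,.15),P(PARK,.06)):
        j=inverse_kinematics(p,q(y)); print(None if j is None else np.round(j,2))
j=inverse_kinematics(P(LID,.15),q(A+np.pi)); y=A+np.pi
if j is None or abs(j[5])>2.3: y=A
move_to(P(LID,.15),q(y)); move_l(P(LID,.067),.1); fmt()
close(); fmt()
move_l(P(LID,.075),.03); fmt(); move_l(P(LID,.165),.12); fmt()
E
```

```text
[ 0.34  0.15  1.31 -0.    1.68  1.65]
[ 0.34  0.18  1.42 -0.    1.54  1.65]
[ 0.37 -0.3   1.73 -0.    1.7   1.68]
[ 0.37 -0.26  1.87 -0.    1.54  1.68]
[ 0.34  0.15  1.31 -0.    1.68 -1.49]
[ 0.34  0.18  1.42 -0.    1.54 -1.49]
[ 0.37 -0.3   1.73 -0.    1.7  -1.46]
[ 0.37 -0.26  1.87 -0.    1.54 -1.46]
t 3.02 pos [0.5771 0.2378 0.068 ] gap 0.0876 F [-0.3  0.5  0.1] j6 -1.49
t 4.17 pos [0.5766 0.2377 0.0669] gap 0.0117 F [-0.3  0.  -0.2] j6 -1.49
t 4.58 pos [0.5768 0.2377 0.0754] gap 0.0113 F [-0.4  0.6 -1.1] j6 -1.49
t 5.48 pos [0.5762 0.2375 0.1638] gap 0.0117 F [ 0.1 -0.3 -2.5] j6 -1.49
```

```bash
python3 - <<'E'
from h import *
move_l(P(PARK,.165),.15); move_l(P(PARK,.075),.12); move_l(P(PARK,.0612),.03); fmt()
gripper_open(); fmt(); move_l(P(PARK,.13),.15)
# look at the tray from above with the wrist camera
T=LID
move_to(P(T,.33),q(A+np.pi)); fmt()
im=snap('wrist','wrist1.png'); np.save('wr.npy',cloud(im)); print(np.linalg.inv(im['view'])[:3,3])
im=snap('top','top2.png'); np.save('top.npy',cloud(im))
E
python3 -c "
import cv2;a=cv2.imread('pics/top2.png')[180:330,180:440];cv2.imwrite('pics/top2c.png',cv2.resize(a,None,fx=3,fy=3))"
```

```text
t 8.26 pos [0.4148 0.1958 0.061 ] gap 0.0118 F [-0.2  0.3 -1.4] j6 -1.46
t 9.49 pos [0.4149 0.1958 0.0612] gap 0.0879 F [ 0.5 -0.   1. ] j6 -1.46
t 11.12 pos [0.5762 0.2375 0.3282] gap 0.0874 F [-0.3 -0.2 -0.4] j6 -1.49
[0.51027018 0.22030178 0.48321812]
```

View pics/wrist1.png

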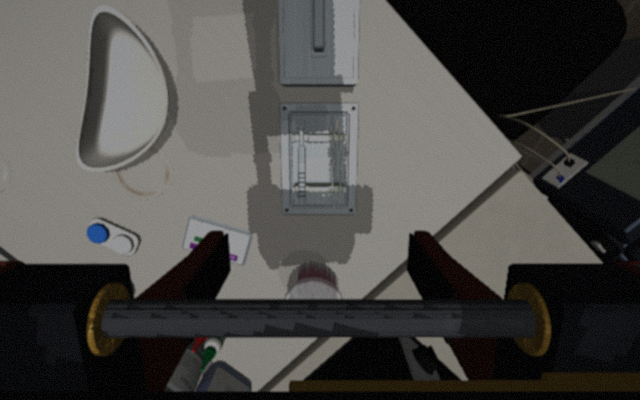

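The lid stands beside the tray at px (320,40), nearer the robot. Two instruments show in the tray at about px (302,165) and (338,155). I'll enlarge that area and check heights.

```bash
python3 - <<'E'
from h import *
a=cv2.imread('pics/wrist1.png')[95:222,272:366]
a=cv2.resize(a,None,fx=4.5,fy=4.5,interpolation=cv2.INTER_CUBIC)
a=cv2.convertScaleAbs(a,alpha=1.4)
w=np.load('wr.npy')
t=np.load('top.npy')
N=np.array([-U[1],U[0]])
b=np.zeros((600,420),np.float32)
def tl(w):
    d=w[...,:2]-LID; return d@N,d@U,w[...,2]
# height map in (cross c, along l) tray coordinates, wrist
c,l,z=tl(w); m=(abs(c)<.056)&(abs(l)<.08)
H=np.zeros((160,112),np.float32)
for ci,li,zi in zip(c[m],l[m],z[m]):
    i=int((li+.08)*1000);k=int((ci+.056)*1000); H[i,k]=max(H[i,k],zi)
H=cv2.dilate(H,np.ones((2,2)))
hm=cv2.applyColorMap(np.uint8(np.clip(H/.05*255,0,255)),cv2.COLORMAP_JET)
hm=cv2.resize(hm,(400,571),interpolation=cv2.INTER_NEAREST)
o=np.zeros((600,830,3),np.uint8);o[:a.shape[0],:a.shape[1]]=a;o[:571,425:825]=hm
cv2.imwrite('pics/z1.png',o[:,:800] if 0 else cv2.resize(o,(795,575)))
for sgn in (-1,1):
    s=m&(z>.0345)&(z<.055)&(abs(c-sgn*.022)<.014)
    # exclude bars
    s2=s&(abs(abs(l)-.033)>.006)
    print(sgn,s2.sum(),'c med',np.median(c[s2]).round(4),'c pct',np.percentile(c[s2],[3,97]).round(4),'l',np.percentile(l[s2],[1,99]).round(4),'z',np.percentile(z[s2],[10,50,90]).round(4))
    for l0 in np.arange(-.06,.061,.01):
        r=s&(abs(l-l0)<.005)
        if r.sum()>2: print('  l',l0.round(2),r.sum(),c[r].min().round(4),c[r].max().round(4),np.median(z[r]).round(4))
s=m&(z>.003)&(z<.012); print('flange',*[np.percentile(x[s],[.5,99.5]).round(4) for x in (c,l)])
E
```

```text
-1 457 c med -0.0216 c pct [-0.026  -0.0172] l [-0.0545  0.0515] z [0.036  0.0381 0.0395]
  l -0.06 5 -0.024 -0.0191 0.0358
  l -0.05 63 -0.0266 -0.0166 0.0363
  l -0.04 53 -0.033 -0.008 0.0366
  l -0.03 60 -0.033 -0.008 0.0371
  l -0.02 55 -0.0257 -0.0181 0.0383
  l -0.01 55 -0.0259 -0.0181 0.0383
  l 0.0 61 -0.026 -0.0171 0.0384
  l 0.01 58 -0.0261 -0.0171 0.0382
  l 0.02 57 -0.0263 -0.0171 0.0386
  l 0.03 95 -0.0341 -0.0083 0.0381
  l 0.04 59 -0.033 -0.0083 0.0382
  l 0.05 35 -0.0253 -0.0174 0.0384
1 193 c med 0.0226 c pct [0.0158 0.0285] l [-0.0565  0.0549] z [0.0362 0.0404 0.0421]
  l -0.06 8 0.0201 0.0238 0.0408
  l -0.05 37 0.0191 0.0252 0.0409
  l -0.04 39 0.0081 0.0342 0.0385
  l -0.03 61 0.0081 0.0343 0.0388
  l -0.02 19 0.0168 0.0269 0.0418
  l -0.01 20 0.0169 0.0283 0.0411
  l 0.0 22 0.0157 0.0285 0.0411
  l 0.01 24 0.0158 0.0287 0.0398
  l 0.02 20 0.016 0.0277 0.0389
  l 0.03 61 0.0084 0.0344 0.038
  l 0.04 23 0.0085 0.0331 0.037
  l 0.05 14 0.019 0.0256 0.0362
flange [-0.0511  0.0519] [-0.0771  0.0733]
```

View pics/z1.png

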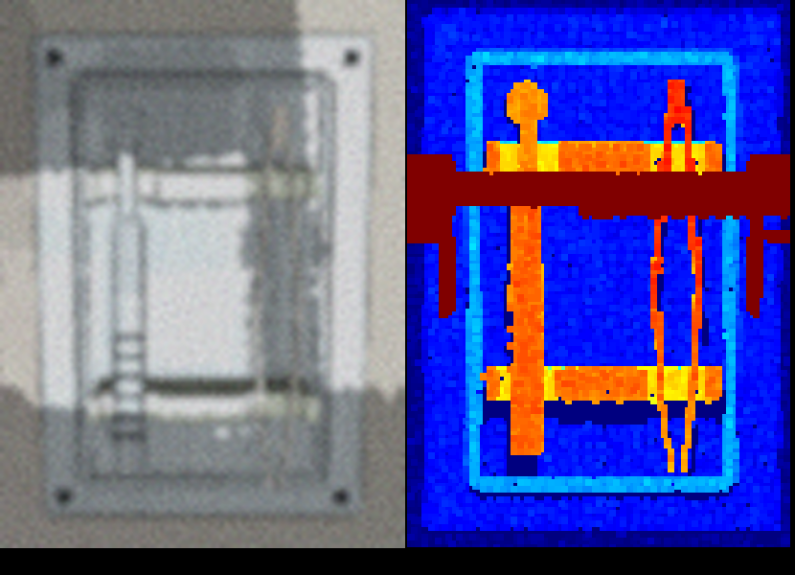

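The forceps (two legs) are on the +N side at c=+22 mm, tips pointing away from the robot. The spatula is at c=-22 mm with its paddle toward the robot. The fully open finger would land on the spatula, so I'll roll the tool 7° to raise that finger and grip only the top 4.5 mm or so of the forceps. I'll use l=+12 mm, between the rest bars.

```bash
cat >> h.py <<'E'
from scipy.spatial.transform import Rotation as Ro
N=np.array([-U[1],U[0]])
def tool(yaw,roll=0,pitch=0):
    R=Ro.from_quat([np.cos(yaw/2),np.sin(yaw/2),0,0])*Ro.from_euler('XY',[roll,pitch]); x,y,z,w=R.as_quat(); return R,[float(v) for v in (w,x,y,z)]
def tips(p,R): return [float(v) for v in np.asarray(p)-.008*R.as_matrix()[:,2]]
E
python3 - <<'E'
from h import *
R,o=tool(A+np.pi,np.deg2rad(7)); print(R.as_matrix().round(3))
g=LID+.012*U+.0222*N
move_to(tips(P(g,.11),R),o); move_l(tips(P(g,.05),R),.15); move_l(tips(P(g,.0365),R),.05); fmt()
im=snap('wrist'); cv2.imwrite('pics/w2.png',im['frame'])
close(); fmt(); move_l(tips(P(g,.042),R),.03); fmt(); move_l(tips(P(g,.10),R),.1); fmt()
R,o=tool(A+np.pi); move_to(tips(P(g,.12),R),o); fmt()
snap('wrist','w3.png'); im=snap('scene'); a=im['frame'][150:320,180:420]
cv2.imwrite('pics/s3.png',cv2.resize(a,None,fx=3,fy=3))
E
```

```text
[[-0.968 -0.249  0.031]
 [-0.25   0.961 -0.118]
 [ 0.    -0.122 -0.993]]
t 13.05 pos [0.5822 0.263  0.0441] gap 0.0876 F [-0.  -1.  -0.2] j6 -1.38
t 14.26 pos [0.5824 0.2631 0.0444] gap 0.0127 F [ 0.1 -0.2 -0.1] j6 -1.38
t 14.59 pos [0.5827 0.2631 0.0505] gap 0.0124 F [-0.3  0.1 -0.2] j6 -1.38
t 15.32 pos [0.5822 0.263  0.1075] gap 0.0122 F [ 0.3  0.1 -0.9] j6 -1.4
t 15.57 pos [0.5837 0.2607 0.1286] gap 0.0121 F [0.5 0.5 0.2] j6 -1.45
```

View pics/s3.png

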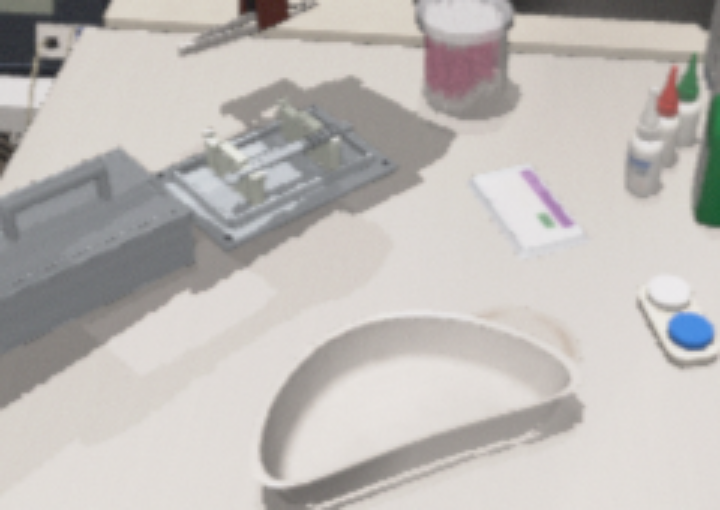

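View pics/w3.png

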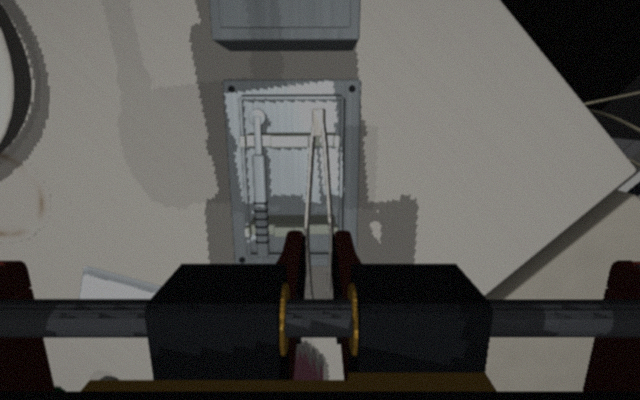

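The forceps are held level, head at px (318,115), and the spatula is still in its rests. In the dish the open fingers (115 mm) would hit the rim. So I'll tilt the forceps about 25° with the head end on the floor and let go with the tips just above the rim, which keeps the fall of the middle under 25 mm.

```bash
cat > pl.py <<'E'
from h import *
D=np.deg2rad(-1.1); DU=np.array([np.cos(D),np.sin(D)]); DN=np.array([-DU[1],DU[0]]); DC=np.array([.5608,-.0114])
ph=np.deg2rad(25.5); ov=.0045
R,o=tool(D+np.pi,0,-ph)
def pose(up=0,gap=.001):
    xl=-.0575; l=.0695
    b=np.append(DC+(xl+l*np.cos(ph))*DU-.010*DN, .004+gap+l*np.sin(ph)+up)
    return tips(b-ov*R.as_matrix()[:,2],R)
E
python3 - <<'E'
from pl import *
w=cloud(snap('wrist')); d=w[...,:2]-LID; c,l,z=d@N,d@U,w[...,2]
s=state(); print('tips z',s['ee_pos'][2]-.008)
for l0 in (-.055,-.045,-.03,-.015):
    m=(abs(l-l0)<.004)&(abs(c-.022)<.012)&(z>.07)&(z<.2); print(l0,m.sum(),z[m].min().round(4) if m.sum() else '',np.median(z[m]).round(4),c[m].min().round(4),c[m].max().round(4))
m=(abs(c-.022)<.006)&(z>.08)&(z<.16)&(l>-.09)&(l<0); print('head l',np.percentile(l[m],[0,1,2,5]).round(4))
print(R.as_matrix().round(3)); print(pose(.06),inverse_kinematics(pose(.08),o),inverse_kinematics(pose(),o))
E
```

```text
tips z 0.11840091220059279
-0.055 179 0.1171 0.123 0.0189 0.0243
-0.045 239 0.1155 0.1231 0.0175 0.0257
-0.03 186 0.1152 0.1231 0.0165 0.0268
-0.015 170 0.1148 0.1227 0.0155 0.0278
head l [-0.0568 -0.0564 -0.056  -0.0547]
[[-0.902  0.019  0.43 ]
 [ 0.017  1.    -0.008]
 [-0.431  0.    -0.903]]
[0.5604563420867955, -0.02139524464943615, 0.10620283728254977] [-0.12711433 -0.41640581  1.92796582  0.05001411  1.18767057 -1.68697923] [-0.12711433 -0.36764919  2.03557721  0.05406436  1.03151306 -1.69605259]
```

```bash
python3 - <<'E'
from pl import *
s=state(); p=s['ee_pos']; move_l([p[0],p[1],.2],.15)
move_to(pose(.10),o); move_l(pose(.02),.12); move_l(pose(.004),.03); fmt()
snap('wrist','w4.png'); im=snap('scene'); cv2.imwrite('pics/s4.png',cv2.resize(im['frame'][220:340,230:400],None,fx=4,fy=4))
np.save('sc.npy',cloud(im))
E
```

```text
t 18.98 pos [ 0.5604 -0.0214  0.0501] gap 0.0123 F [ 0.2 -0.2 -0.3] j6 -1.7
```

View pics/s4.png

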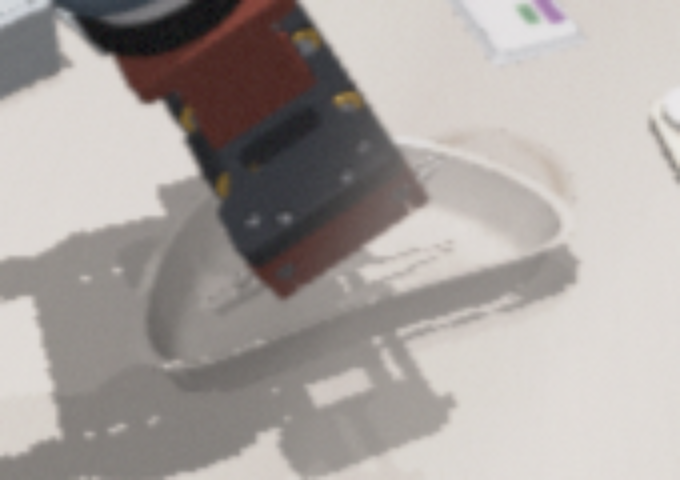

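The scene shows the head end low over the dish floor at crop px (220,300), clear of the walls. I'll go down the last 4 mm and release.

```bash
python3 - <<'E'
from pl import *
move_l(pose(0),.02); fmt(); gripper_open(); fmt(); 
move_l(pose(.10),.15); 
move_to(P(PARK,.22),q(A+np.pi)); fmt()
im=snap('top','top5.png'); np.save('top.npy',cloud(im))
cv2.imwrite('pics/top5c.png',cv2.resize(im['frame'][180:310,210:440],None,fx=3.4,fy=3.4))
E
```

```text
t 19.43 pos [ 0.5603 -0.0214  0.0459] gap 0.0124 F [ 0.3 -0.2 -0. ] j6 -1.7
t 20.65 pos [ 0.5605 -0.0214  0.0462] gap 0.0879 F [-0.7 -0.2  0.2] j6 -1.7
t 22.52 pos [0.4151 0.1953 0.2189] gap 0.0881 F [0.3 0.4 0.5] j6 -1.46
```

View pics/top5c.png

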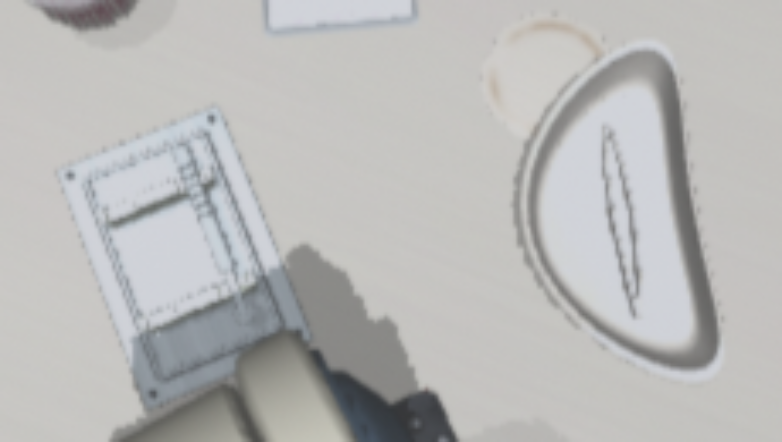

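The forceps lie flat in the dish, crop px (605,125) to (635,315), and the spatula is in place. Next I'll put the lid back.

```bash
python3 - <<'E'
from h import *
move_l(P(PARK,.13),.15); move_l(P(PARK,.0612),.08); close(); fmt()
move_l(P(PARK,.075),.03); move_l(P(PARK,.165),.12); move_l(P(LID,.165),.12); hold(.3)
im=snap('scene'); cv2.imwrite('pics/s6.png',cv2.resize(im['frame'][120:260,200:380],None,fx=4,fy=4))
move_l(P(LID,.085),.1); fmt(); move_l(P(LID,.0755),.03); fmt(); move_l(P(LID,.067),.02); fmt(); hold(.3); fmt()
E
```

```text
t 25.48 pos [0.4149 0.1958 0.0612] gap 0.0118 F [ 0.2 -0.5 -0. ] j6 -1.46
t 29.82 pos [0.5771 0.2378 0.086 ] gap 0.0119 F [-0.  -0.4 -0.2] j6 -1.49
t 30.29 pos [0.5764 0.2375 0.0752] gap 0.0117 F [-0.6  0.3 -1.5] j6 -1.49
t 30.87 pos [0.5766 0.2376 0.0672] gap 0.0121 F [-0.2 -0.4 -0.1] j6 -1.49
t 31.17 pos [0.5766 0.2376 0.0672] gap 0.0116 F [-1.4 -0.5  2.6] j6 -1.49
```

Seated at the original grip height, with contact force under 3 N. I'll release, back away and check.

```bash
python3 - <<'E'
from h import *
gripper_open(); move_l(P(LID,.16),.15); move_to([.38,.12,.25],q(A+np.pi)); fmt()
im=snap('top','top7.png'); np.save('top.npy',cloud(im))
cv2.imwrite('pics/top7c.png',cv2.resize(im['frame'][140:310,200:440],None,fx=3.3,fy=3.3))
E
python3 m.py | head -8
python3 - <<'E'
import numpy as np
E
```

```text
t 34.13 pos [0.3803 0.1202 0.2491] gap 0.088 F [ 0.3  0.2 -0.1] j6 -1.6
lidtop 3322 c [0.5771 0.2376] size [0.143 0.092] ang 14.5 zmed 0.0513
handle 264 c [0.5762 0.2372] size [0.071 0.012] ang 14.3 zmed 0.0806
dishrim 870 c [ 0.5612 -0.0117] size [0.104 0.2  ] ang 88.9 zmed 0.0308
dish12 1224 c [ 0.5612 -0.0117] size [0.104 0.2  ] ang 88.9 zmed 0.0287
floor 2447 c [ 0.5668 -0.0277] size [0.12  0.194] ang 80.5 zmed 0.0016
pad 898 c [0.7306 0.1244] size [0.092 0.061] ang 85.5 zmed 0.0077
lens 478 c [ 0.7549 -0.0188] size [0.072 0.036] ang 77.0 zmed 0.0158
tub 1238 c [0.7486 0.2743] size [0.075 0.076] ang 66.9 zmed 0.0816
```

View pics/top7c.png

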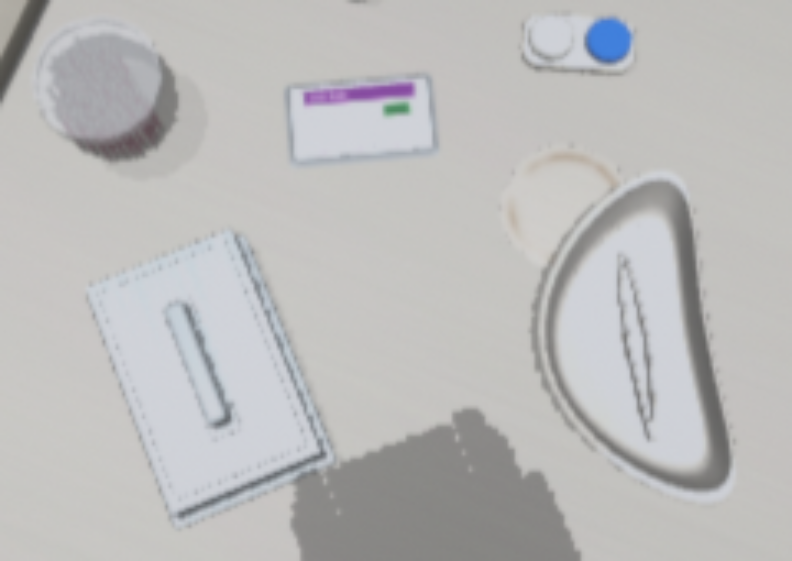

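The lid is home, with pose and height as at the start. The forceps are in the dish and the bystanders are in place, so I'm handing in.

```bash
python3 -c "
from bench import *
job_done()"
```

```text
the job is handed in; nothing more can be done
```

The job is handed in at about 34 s of the 72 s allowed. The lid went off and back on the tray, and the forceps are in the kidney dish.

**How it was done**
- **Lid:** I lifted it straight up, set it on the worktop on the robot's side of the tray, and later put it back at the original grip height. The contact force on seating stayed under 3 N.
- **Picking up the forceps:** I rolled the tool 7° so the open finger cleared the spatula, and gripped only the top 4.5 mm or so.
- **Placing the forceps:** the open fingers are wider than the dish. I tilted the forceps about 25°, brought one end to about 1 mm above the dish floor, and let go just above the rim. The middle fell about 25 mm (estimated speed 0.6 m/s against the 0.7 limit; not measured).

**Last checks**
- **Lid:** centre within about 1 mm of the start, in line to 0.3°, and its top at the same height (51.3 mm).
- **Forceps:** flat in the middle of the dish by eye in the last two top views; I did not measure their height there.
- **Dish, lens case and tub:** all moved less than 1 mm.
- **Eye pad pack:** it measured about 5 mm off its start. The measured outline also came out 61 mm wide instead of 55 mm, so this is probably stray pixels; nothing went near it.
- **Spatula:** it lay in its rests in the last view before the lid closed, but I did not measure it again after taking the forceps out.

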